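# Move a hanging parts tray from one stand to the other

## Robot

A 7-joint arm with a two-finger parallel gripper is mounted at the origin on a cart in front of the work surface, level with it; the furniture and walls round the work are solid. World frame = base frame: x ahead of the robot, y to its left, z up, the work surface at z = 0. Lengths are in m, angles in rad, forces in N, time in s.
With the tool pointing down it reaches from about 0.4 to 0.925 m from the base axis. Payload 4.1 kg.
Tool frame: the origin (TCP) lies between the finger pads; the fingertips stand ahead of it and the grasp point (between the pads) lies 3 mm ahead of it (robot.tip_extent is the z of the fingertips in the tool frame, in m); z points along the fingers, y is the line along which they close (so a half turn about z gives the same grasp; the last joint's range is limited). The gripper opens to 85 mm and grips with 20 to 120 N. Pads are 22 mm wide; open, the fingers measure 114 mm over their backs; the gripper's body (76 mm by 85 mm) begins 54 mm behind the grasp point. The pads swing forward as they close: fully open they stand 13 mm farther back than shut.
Start: joints at [-0.099, 0.398, 0.045, 1.537, -0.019, 1.207, -0.051], TCP at [0.65, 0, 0.253] pointing down, gripper open.
Joint ranges: [-2.82, 2.82], [-0.49, 2.23], [-1.37, 1.46], [0, 2.46], [-1.36, 4.5], [0.23, 2], [-2.94, 2.94]. Speed limits (rad/s): [2.57, 2.57, 3.14, 3.14, 3.14, 3.14, 3.14].

## Interface

Orientations are given as [roll, pitch, yaw] about the fixed x, y, z axes, in that order (R = Rz(yaw) Ry(pitch) Rx(roll)).
In Python, from bench import robot gives the robot as it stands. The module is installed in compiled form; this text tells all that it offers.
- The arm moves only by the shell command python3 -m pendant 'ROWS' [FORCE]. ROWS is JSON, a list of rows, each an object with "hand": the gripper's target within -1 to 1 (shut at 1, half-way at 0, fully open at -1); "translation": the shift along the tool's x, y, z as a fraction of full scale, a list of three; "twist": the turn about the tool's z as a fraction of full scale. A call has 1 to 10 rows; each row is the pose to reach, as a shift and turn from the pose commanded when the call began, along the tool's axes at that moment; what a row does not reach only later rows make up. Full scale, the value 1, is 20 cm for a shift and 120 degrees for a turn. A row lasts 1/8 s, in which the tool goes at most 62.5 mm and 10.7 degrees, less where a joint would pass 70% of its speed; a pose out of reach is approached as far as the arm can. A call with a number of a shift or a turn outside -1 to 1 is refused whole. A call with a gripper value outside its range is refused whole. The fingers move at their own pace and stop on an object; FORCE is the grip in N (left out, the last holds). Time passes only in rows, so rows that repeat a pose let the fingers close. It gives the time, the measured TCP pose, the force, the opening and the grip force at its end, in the units of the state.
- robot.get_state(): the state, without advancing time (a new reading comes with each control period).
- robot.read_camera(name): name is "scene" or "side" or "wrist"; returns the picture (420x560x3 uint8, blue, green, red); there is no depth.
- robot.get_calibration(name): a dict with "fx", "fy", "cx", "cy" (pixels), "dist_coeffs" ([k1, k2, p1, p2, k3] as OpenCV has them; the pictures are not rectified), "R" (3x3) and "t" (3): a world point X has camera coordinates R X + t; the wrist camera has in their place "mount" (4x4, takes a point from camera to tool coordinates, whose origin is the TCP and whose axes are the flange's). Camera axes: x right, y down, z forward; pixel columns grow to the right and rows downward; lengths in m; the calibration is good to about 2 mm. A picture is of the moment at which its call begins: read the wrist's pose just before it. get_calibration takes no time and is no camera call.
- robot.finish_job(): hands the job in; it is judged then, once.
Trained networks look in the newest picture that a camera, given by its name, has taken for a name from the list of things; names that differ only in an ending like _2 or _b are one class to them, and where a whole thing is asked for, a point or a joint stands for the part that bears it (a point fixed in the world has none). Each returns a list of dicts, best first, with "conf" (0 to 1); they miss things now and then, are a little off and sometimes report something else, mostly with a low value. They report only what shows in the picture. A call takes as long as a camera call. They do not tell look-alikes from the thing itself.
- robot.masks_of(camera, name): "region" (420x560 bool, what is visible of it) and "point" ([row, column] in pixels, amid what is visible of it).
The state is a dict: "t": time; "joints": joint angles; "joint_velocities": joint speeds; "effort": joint torques, N m; "tcp_pos": TCP position; "tool_rot": TCP orientation; "force": force on the tool from outside, world axes, zero at the start; "moment": the same for the moment, N m; "finger_gap": finger opening in m; "gripper_force": force on a finger pad.
Only numpy, scipy, OpenCV 4.12 (cv2) and the standard library are available. Lean on these libraries where they do the work, as an engineer would, in place of code of your own. Each camera call takes 0.05 s, during which the arm holds its last target. There are 200 camera calls.

## Task

The blue parts tray hangs on one of the two steel stands. Carry it over to the empty stand without setting it down and without tipping it, keeping the tape roll in it, and hang its cross bar in the notch of that stand's saddle, gently pressed down until it has snapped home under the roller. Use no force beyond what the snap needs, leave it hanging there level and let go; leave the wooden offcut and the large wrench where they lie.

Things in the scene. Friction and masses are not known exactly. Their poses are not given: they have to be found in the camera images.
- tray: Hanging tray, about 0.25 kg: open blue basket 105 (x) x 145 (y) x 50 mm high in a bail of 8 mm steel wire, which runs under it (to 8 mm below the origin) and up at y = +-76 mm to a round cross bar. Origin: centre of the basket's underside; z up when hanging. It starts in the saddle of stand_a, held by the roller: a straight pull up of some 7 N over its weight frees it.
- cross_bar (a point): Middle of the axis of the tray's round cross bar (12 mm thick, along the tray's y), 130 mm above the tray's origin; the bail is open below it, 74 mm down to the basket's rim. Two 8 mm pegs at y = +-17 mm stand down to 14 mm below this axis; they straddle the arm or saddle with 4 mm play each side. Two 8 mm wires at y = +-13 mm rise to the grip tab.
- grip_tab (a point): Centre of the tray's black grip tab: 12 mm thick along the tray's x, 44 mm wide along y, 32 mm high, 65 mm above the cross bar's axis. Grip it from above across its 12 mm (fingers before and behind it). Fingers that end no lower than 24 mm below this point clear the saddle's stop.
- stand_a: The steel stand that carries the tray at the start (left or right, it varies), fixed. Same build as stand_b, with an equal saddle. Origin on the bench, z up, arm along its x.
- stand_b: The empty steel stand, fixed. Origin on the bench; z up; its hanging arm lies along its own x at y = 0, free end towards the robot (-x); post behind, front face at x = +130 mm, no higher than the arm. Base plate x = -80 to +155, y = +-50 mm, 12 mm thick. An aluminium saddle is clamped on the arm; the middle of its notch is somewhere from x = -35 to +65 mm: not measured, to be found by touch or sight.
- b_arm (a point): On the top face of stand_b's arm, above the stand's origin, 165 mm above the bench. The arm is a flat bar 12 mm wide and 12 mm high. A cross bar seated in the saddle has its axis 11 mm above this level; one merely lying on the arm, 6 mm; one resting unseated on wall and roller, about 28 mm.
- b_tip (a point): On the level of the arm's top face at the free front end of stand_b's arm, 75 mm before the stand's origin; an upturned round tip stands 10 mm higher here and 6 mm farther forward.
- a_notch (a point): Middle of the notch floor of stand_a's saddle (18 mm wide; stand_b's is equal), 5 mm above the arm's top. Notch: 14 mm long, 7 mm each way. Before it a wall 6 mm thick, top 26 mm above the arm's top, braced towards the robot; behind it a rigid upright stop, top 48 mm above the arm's top, front face 7 mm behind this point. A cross bar whose axis is 35 to 46 mm above the arm's top clears the wall and meets the stop's plain upper face.
- a_roller (a point): Axis of the sprung steel roller (16 mm thick, along y) of stand_a's saddle, 22 mm above the arm's top; stand_b's is equal. It sticks 4.5 mm out of the stop over the notch and yields backward. A cross bar laid between wall and roller stays up; pressed straight down with some 4 to 8 N over the tray's weight it rolls past, snaps under and is held. Push the tray with no more than 15 N.
- roll: Black tape roll, 58 mm across, 19 mm high, 0.05 kg, lying loose in the basket. Origin: centre of its underside.
- offcut_1: Loose wooden offcut, 50 x 75 x 36 mm high, on the bench before the stands; leave alone. Origin: centre of its underside.
- wrench_a: The larger of two open-end wrenches, 28 x 182 x 6 mm, on the bench at the right; leave alone. Origin: centre of its underside.
Mind the look-alikes: they are no part of the job. Leave any turquoise look-alike of the roll alone.

How it is judged:
On the way:
1. the tray is off the first stand and carried clear of it (horizontal distance between tray and stand_a above 0.13 m and contact force between tray and stand_a below 0.05 N and height (world z) of tray above 0.04 m), for 0.2 s.
At the end, for the whole second after the job is handed in: The cross bar lies in the saddle's notch on stand_b under the roller: its axis 173.5 to 179 mm above the bench, within 12 mm of the arm's line sideways and square to the arm within 0.2 rad; the tray hangs level within 0.1 rad, at rest, with the tape roll in it (origins within 60 mm) (z of cross_bar in the frame of stand_b between 0.1735 and 0.179 m and x of cross_bar in the frame of stand_b between -0.045 and 0.075 m and y of cross_bar in the frame of stand_b between -0.012 and 0.012 m and angle between the y axis of tray and the y axis of stand_b, either way round below 0.2 rad and angle between tray's own z axis and vertical below 0.1 rad and distance between roll and tray below 0.06 m and linear speed of tray below 0.02 m/s); the robot touches nothing.
It fails at once if the tray is set down (its underside comes within 15 mm of the bench's height) (height (world z) of tray below 0.015 m).
It fails at once if the tray tips by more than 0.2 rad (angle between tray's own z axis and vertical above 0.2 rad).
It fails at once if the tray is forced against the new stand with more than 28 N, or against the old one with more than 40 N (all contacts between them added up, the spring's pinch of up to 20 N included) (contact force between tray and stand_b above 28 N or contact force between tray and stand_a above 40 N).
It fails at once if the tape roll leaves the tray (distance between roll and tray above 0.09 m).
It fails at once if the wooden offcut or the large wrench is shifted by more than 30 mm (distance of any of offcut_1, wrench_a from where it was at the start of the episode above 0.03 m).
It also fails if it takes over 70 s, if anything falls off the work surface, if the arm or the gripper's body presses on something with over 40 N, if the wrist force passes 120 N, or if a joint passes its speed limit or range.

## Working session

There is one attempt and no reset: what is moved stays moved. The work goes in short steps, Python scripts to look and compute and a shell command to move; the robot and the scene stay as the last step left them, time stands still between calls to the robot, and variables do not carry over. Pictures are saved under pics/ and viewed, at most 10 in all, crops included, and the job is handed in when it is done.

```bash
mkdir -p pics; cat > h.py <<'E'
import numpy as np, cv2
from bench import robot
from scipy.spatial.transform import Rotation as Rn
def cam(name):
    c=robot.get_calibration(name)
    K=np.array([[c['fx'],0,c['cx']],[0,c['fy'],c['cy']],[0,0,1]]);d=np.array(c['dist_coeffs'])
    if 'mount' in c:
        s=robot.get_state();T=np.eye(4);T[:3,:3]=Rn.from_euler('xyz',s['tool_rot']).as_matrix();T[:3,3]=s['tcp_pos']
        W=np.linalg.inv(T@np.array(c['mount']));R,t=W[:3,:3],W[:3,3]
    else: R,t=np.array(c['R']),np.array(c['t'])
    return K,d,R,t
def ray(C,rc):
    K,d,R,t=C
    p=cv2.undistortPoints(np.array([[[rc[1],rc[0]]]],float),K,d)[0,0]
    return -R.T@t, R.T@np.array([p[0],p[1],1])
def atz(C,rc,z):
    o,v=ray(C,rc);return o+v*(z-o[2])/v[2]
def proj(C,X):
    K,d,R,t=C
    return cv2.projectPoints(np.array(X,float).reshape(-1,1,3),cv2.Rodrigues(R)[0],t,K,d)[0][:,0]
def tri(rs):
    A=np.zeros((3,3));b=np.zeros(3)
    for o,v in rs:
        v=v/np.linalg.norm(v);P=np.eye(3)-np.outer(v,v);A+=P;b+=P@o
    return np.linalg.solve(A,b)
E
python3 - <<'E'
from h import *
s=robot.get_state();print({k:np.round(s[k],3) for k in('t','tcp_pos','tool_rot','force','finger_gap')},robot.tip_extent)
for n in('scene','side'):
    im=robot.read_camera(n);C=cam(n);cv2.imwrite(f'pics/{n}0.png',im)
    print(n,'cam at',np.round(-C[2].T@C[3],3))
    for k in('tray','grip_tab','cross_bar','stand_a','roll','a_notch','a_roller','b_tip','offcut_1','wrench_a'):
        try:
            for m in robot.masks_of(n,k)[:3]:
                r,c=np.nonzero(m['region']);print(k,round(m['conf'],2),np.round(m['point']),r.min(),r.max(),c.min(),c.max())
        except Exception as e: print(k,e)
E
```

```text
{'t': np.float64(0.0), 'tcp_pos': array([0.649, 0.   , 0.252]), 'tool_rot': array([-3.14 ,  0.   ,  1.571]), 'force': array([-0.711, -0.001,  0.709]), 'finger_gap': np.float64(0.085)} 0.022
scene cam at [0.902 0.583 0.825]
tray 0.82 [320. 331.] 269 361 290 365
tray 0.48 [336. 329.] 321 345 320 343
grip_tab 0.97 [320. 326.] 268 361 290 365
cross_bar 0.95 [322. 329.] 268 361 290 365
stand_a 0.82 [255. 237.] 202 285 196 285
stand_a 0.67 [356. 304.] 277 398 265 360
roll 0.94 [338. 331.] 322 346 320 344
roll 0.76 [297. 286.] 287 309 276 297
a_notch 0.76 [301. 329.] 289 317 318 336
b_tip 0.7 [341. 333.] 322 346 320 344
b_tip 0.15 [253. 238.] 202 286 195 286
offcut_1 0.9 [257. 321.] 243 271 306 331
side cam at [ 1.002 -0.034  0.967]
tray 0.8 [230. 384.] 190 255 351 422
grip_tab 0.92 [230. 383.] 190 256 351 423
cross_bar 0.88 [226. 383.] 191 255 351 423
cross_bar 0.67 [254. 170.] 239 265 140 200
stand_a 0.86 [266. 394.] 182 298 363 418
stand_a 0.57 [267. 252.] 197 312 230 278
roll 0.57 [234. 380.] 222 243 374 395
roll 0.56 [248. 321.] 240 261 312 333
a_notch 0.5 [216. 393.] 206 226 386 401
a_roller 0.75 [215. 394.] 206 226 384 402
a_roller 0.36 [267. 393.] 183 298 364 417
b_tip 0.92 [266. 253.] 197 310 231 277
b_tip 0.44 [235. 382.] 222 244 374 396
wrench_a 0.72 [251. 166.] 239 264 139 199
```

```bash
python3 - <<'E'
import cv2
im=cv2.imread('pics/scene0.png')[190:410,160:400];cv2.imwrite('pics/c1.png',cv2.resize(im,None,fx=2.7,fy=2.7,interpolation=cv2.INTER_CUBIC))
im=cv2.imread('pics/side0.png')[170:320,130:440];cv2.imwrite('pics/c2.png',cv2.resize(im,None,fx=2.58,fy=2.58,interpolation=cv2.INTER_CUBIC))
E
```

```text
(no output)
```

View pics/c1.png

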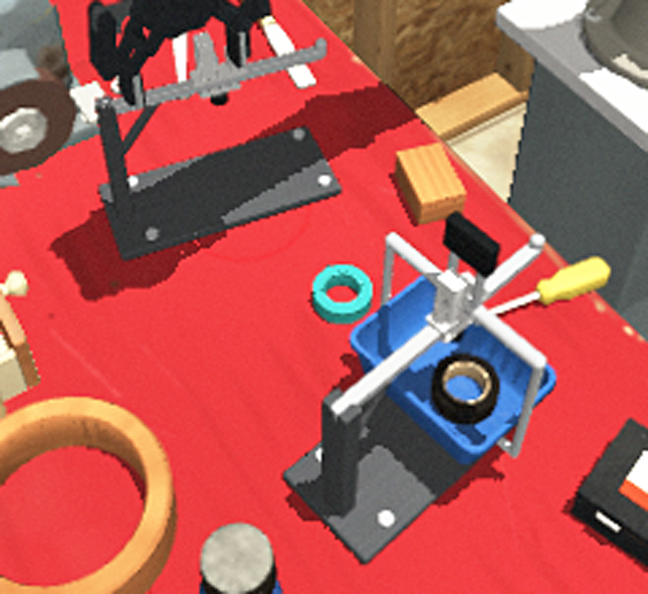

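View pics/c2.png

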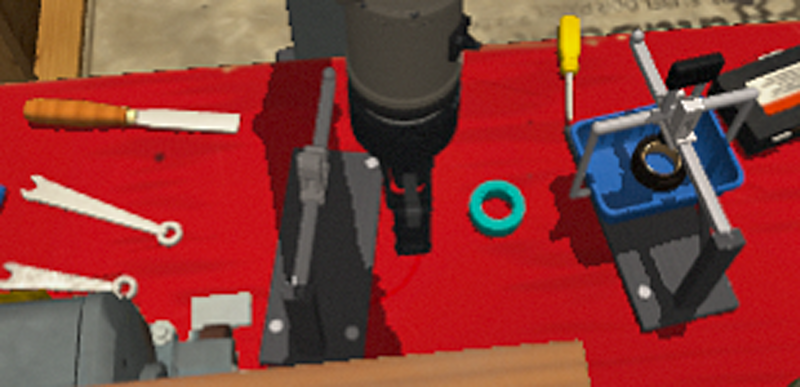

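The pictures show the tray on the left stand (stand_a, tab at crop 1 (472,244)) with the black tape roll in the basket. The turquoise ring at (342,293) is the decoy. The empty stand_b is on the right, and its saddle is at crop 2 (313,165). I'll triangulate next.

```bash
python3 - <<'E'
from h import *
from scipy.optimize import least_squares
S,D=cam('scene'),cam('side')
a=lambda x,y:(190+y/2.7,160+x/2.7); b=lambda x,y:(170+y/2.58,130+x/2.58)
P={'tab':((472,244),(695,70)),'tipA':((537,241),(638,36)),'barL_A':((545,360),(755,93)),'barR_A':((390,238),(597,127)),
'tipB':((320,47),(328,74)),'roll':((467,385),(658,165))}
for k,(p,q) in P.items():
    r=[ray(S,a(*p)),ray(D,b(*q))];X=tri(r);print(k,np.round(X,3),'scene err',np.round(proj(S,X)[0]-np.array(a(*p))[::-1],1))
print('offcut top',atz(S,a(425,165),.036),'arm rear B',atz(D,b(297,282),.165),'sad B top', [np.round(atz(D,b(*q),.165+z),3) for q,z in (((313,152),.048),((313,165),.04),((310,195),.0))])
# base fits: x,y,yaw
def fit(obs,g):
    def f(u):
        c,s=np.cos(u[2]),np.sin(u[2]);e=[]
        for L,C,rc in obs:
            X=[u[0]+c*L[0]-s*L[1],u[1]+s*L[0]+c*L[1],L[2]];e+=list(proj(C,X)[0]-np.array(rc)[::-1])
        return np.array(e)
    r=least_squares(f,g,loss='soft_l1');print(np.round(r.x,4),np.round(f(r.x),1));return r.x
z=.012
print('B');fit([((-.08,-.05,z),D,b(290,150)),((-.08,.05,z),D,b(382,158)),((.155,.05,z),D,b(365,362)),((.155,-.05,z),D,b(260,358)),
 ((-.081,0,.175),D,b(328,74)),((-.081,0,.175),S,a(320,47)),((-.08,.05,z),S,a(340,185)),((.155,.05,z),S,a(125,256)),((.155,-.05,z),S,a(100,188))],[.7,-.12,0])
print('A');fit([((-.081,0,.175),D,b(638,36)),((-.081,0,.175),S,a(537,241)),((.155,.05,z),D,b(738,303)),((.155,-.05,z),D,b(645,328)),((.155,.05,z),S,a(365,556)),((.155,-.05,z),S,a(285,475))],[.7,.2,0])
E
```

```text
tab [0.557 0.257 0.241] scene err [ 0.1 -0.1]
tipA [0.468 0.243 0.167] scene err [-0.1  0.1]
barL_A [0.543 0.332 0.175] scene err [-0.8  0.8]
barR_A [0.57  0.182 0.177] scene err [ 0.2 -0.2]
tipB [ 0.482 -0.054  0.163] scene err [ 0.3 -0.3]
roll [0.548 0.268 0.055] scene err [-0.9  0.9]
offcut top [0.41208164 0.0368249  0.036     ] arm rear B [ 0.68530957 -0.09180351  0.165     ] sad B top [array([ 0.59 , -0.07 ,  0.213]), array([ 0.598, -0.071,  0.205]), array([ 0.606, -0.077,  0.165])]
B
[ 0.5587 -0.0668 -0.1593] [ 0.1 -1.1  0.6 -2.1  0.1  3.4  0.2  2.3 -0.3 -3.3  1.3 -4.1  0.3 -0.1
 -1.4  0.5 -2.1 -0.7]
A
[0.5431 0.2537 0.1627] [-0.6 -3.6  1.6 -3.8  1.5  0.7  0.   0.6  0.1  1.9 -1.6 -1.3]
```

```bash
python3 -m pendant '[{"hand":-1,"translation":[0,0,-0.25],"twist":0},{"hand":-1,"translation":[0,0,-0.4],"twist":0},{"hand":-1,"translation":[0.25,-0.1,-0.4],"twist":-0.04},{"hand":-1,"translation":[0.5,-0.2,-0.4],"twist":-0.081},{"hand":-1,"translation":[0.75,-0.3,-0.4],"twist":-0.081},{"hand":-1,"translation":[1,-0.45,-0.4],"twist":-0.081},{"hand":-1,"translation":[1,-0.45,-0.4],"twist":-0.081},{"hand":-1,"translation":[1,-0.45,-0.4],"twist":-0.081}]'
cat > look.py <<'E'
import sys
from h import *
n=sys.argv[1]; C=cam('wrist'); im=robot.read_camera('wrist'); cv2.imwrite(f'pics/{n}.png',im)
s=robot.get_state();print(np.round(s['tcp_pos'],4),np.round(s['tool_rot'],3),np.round(s['force'],2))
for k in sys.argv[2:]:
    for m in robot.masks_of('wrist',k)[:2]:
        r,c=np.nonzero(m['region']);print(k,round(m['conf'],2),np.round(m['point']),r.min(),r.max(),c.min(),c.max())
E
python3 look.py w1 grip_tab tray
```

```text
t: 2.1
tcp_pos: [0.5602, 0.1996, 0.3335]
tool_rot: [3.141, 0.001, 1.741]
force: [0.4, -0.8, 0.2]
finger_gap: 0.0854
gripper_force: 0.0
[0.5606 0.1986 0.3334] [3.141e+00 1.000e-03 1.739e+00] [-0.46 -0.32 -0.39]
grip_tab 0.63 [102. 297.] 6 224 236 350
tray 0.87 [ 97. 295.] 6 223 235 349
```

View pics/w1.png

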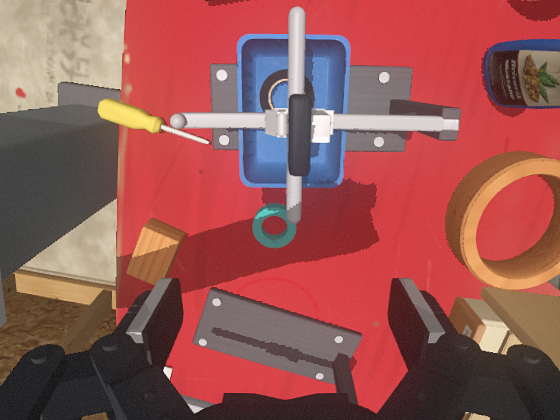

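The wrist view shows the tab at about (row 135, col 299). The bail is vertical in the image and the arm is horizontal, so the yaw is right.

```bash
python3 - <<'E'
from h import *
C=cam('wrist')
s=robot.get_state();R=Rn.from_euler('xyz',s['tool_rot']).as_matrix()
print('cam',-C[2].T@C[3])
im=cv2.cvtColor(cv2.imread('pics/w1.png'),6)
m=(im<60).astype('uint8');m[:, :280]=0;m[:,320:]=0;m[:85]=0;m[185:]=0
n,l,st,ce=cv2.connectedComponentsWithStats(m);i=1+st[1:,4].argmax();print(st[i],ce[i],cv2.minAreaRect(np.argwhere(l==i).astype(np.float32)))
for rc in ((ce[i][1],ce[i][0]),(135,299)):
  for z in (.257,.241):
    X=atz(C,rc,z);d=R.T@(X-s['tcp_pos']);print(z,np.round(X,4),'tool shift',np.round(d,4),np.round(d/.2,3))
for rc in ((121,178),(123,450)): print('tip/rear A',np.round(atz(C,rc,.17),4))
E
```

```text
cam [0.5457991  0.27912428 0.45428987]
[289 100   1  10  10] [289.  104.5] ((104.5, 289.0), (9.0, 0.0), 180.0)
0.257 [0.5498 0.2691 0.257 ] tool shift [0.0718 0.0008 0.0762] [0.359 0.004 0.381]
0.241 [0.5501 0.2683 0.241 ] tool shift [0.0709 0.001  0.0922] [0.355 0.005 0.461]
0.257 [0.5577 0.2543 0.257 ] tool shift [0.0559 0.0062 0.0762] [0.28  0.031 0.381]
0.241 [0.5587 0.2523 0.241 ] tool shift [0.0538 0.0068 0.0922] [0.269 0.034 0.461]
tip/rear A [0.4697 0.2389 0.17  ]
tip/rear A [0.6768 0.2729 0.17  ]
```

```bash
python3 -m pendant '[{"hand":-1,"translation":[0.14,0.033,0],"twist":0},{"hand":-1,"translation":[0.278,0.033,0],"twist":0},{"hand":-1,"translation":[0.278,0.033,0.15],"twist":0},{"hand":-1,"translation":[0.278,0.033,0.3],"twist":0},{"hand":-1,"translation":[0.278,0.033,0.45],"twist":0},{"hand":-1,"translation":[0.278,0.033,0.45],"twist":0},{"hand":-1,"translation":[0.278,0.033,0.45],"twist":0}]' 20
python3 look.py w2 grip_tab
python3 - <<'E'
from h import *
im=robot.read_camera('side');cv2.imwrite('pics/s2.png',cv2.resize(im[170:290,300:460],None,fx=4.5,fy=4.5))
cv2.imwrite('pics/both2.png',np.hstack([cv2.resize(cv2.imread('pics/w2.png'),(400,300)),cv2.resize(im[170:290,300:460],(400,300))]))
E
```

```text
t: 3.12
tcp_pos: [0.5582, 0.2556, 0.2445]
tool_rot: [3.14, -0.0, 1.739]
force: [0.1, -0.4, 0.1]
finger_gap: 0.0854
gripper_force: 0.0
[0.5584 0.2559 0.245 ] [ 3.139e+00 -1.000e-03  1.739e+00] [0.29 0.83 0.37]
grip_tab 0.92 [182. 282.] 90 374 213 355
```

View pics/both2.png

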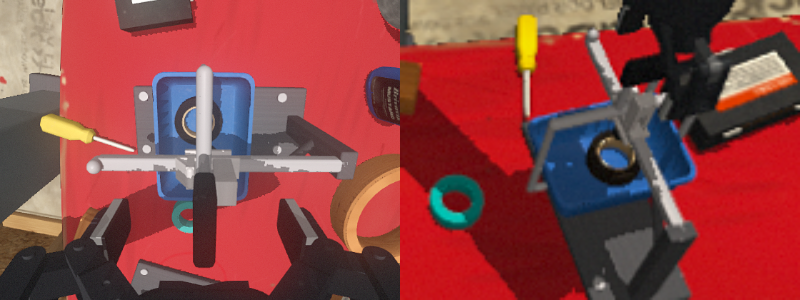

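The fingers straddle the tab (tab col ~204, pads at ~120 and ~295), so it is centred. I'll close gently.

```bash
python3 -m pendant '[{"hand":0.3,"translation":[0,0,0],"twist":0},{"hand":0.7,"translation":[0,0,0],"twist":0},{"hand":1,"translation":[0,0,0],"twist":0},{"hand":1,"translation":[0,0,0],"twist":0},{"hand":1,"translation":[0,0,0],"twist":0},{"hand":1,"translation":[0,0,0],"twist":0},{"hand":1,"translation":[0,0,0],"twist":0},{"hand":1,"translation":[0,0,0],"twist":0}]' 20
```

```text
t: 4.28
tcp_pos: [0.5574, 0.256, 0.2434]
tool_rot: [3.141, -0.0, 1.74]
force: [1.3, 0.4, 0.1]
finger_gap: 0.0118
gripper_force: 25.4
```

```bash
python3 -m pendant '[{"hand":1,"translation":[0,0,0],"twist":0},{"hand":1,"translation":[0,0,0],"twist":0},{"hand":1,"translation":[0,0,-0.015],"twist":0},{"hand":1,"translation":[0,0,-0.03],"twist":0},{"hand":1,"translation":[0,0,-0.05],"twist":0},{"hand":1,"translation":[0,0,-0.07],"twist":0},{"hand":1,"translation":[0,0,-0.1],"twist":0},{"hand":1,"translation":[0,0,-0.13],"twist":0},{"hand":1,"translation":[0,0,-0.17],"twist":0},{"hand":1,"translation":[0,0,-0.17],"twist":0}]' 50
```

```text
t: 5.52
tcp_pos: [0.5576, 0.2563, 0.2788]
tool_rot: [3.139, -0.001, 1.741]
force: [0.8, 0.9, -2.7]
finger_gap: 0.0114
gripper_force: 51.6
```

```bash
python3 look.py w3 grip_tab | head -1; python3 - <<'E'
from h import *
im=robot.read_camera('side');sc=robot.read_camera('scene')
cv2.imwrite('pics/both3.png',np.hstack([cv2.resize(sc[250:400,230:430],(400,300)),cv2.resize(im[170:290,300:460],(400,300))]))
E
```

```text
[0.5572 0.2561 0.2781] [ 3.141 -0.     1.741] [ 0.42  0.16 -3.53]
```

View pics/both3.png

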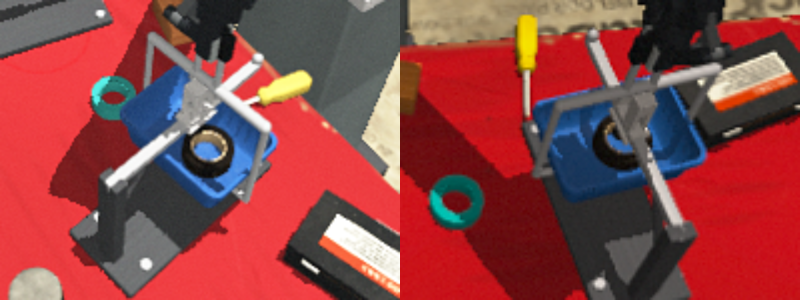

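The tray is off the notch and level, carrying about 3 N. Now I'll draw it forward off the arm.

```bash
python3 -m pendant '[{"hand":1,"translation":[0,-0.02,0],"twist":0},{"hand":1,"translation":[0,-0.07,0],"twist":0},{"hand":1,"translation":[0,-0.14,0],"twist":0},{"hand":1,"translation":[0,-0.23,0],"twist":0},{"hand":1,"translation":[0,-0.32,0],"twist":0},{"hand":1,"translation":[0,-0.41,0],"twist":0},{"hand":1,"translation":[0,-0.5,0],"twist":0},{"hand":1,"translation":[0,-0.57,0],"twist":0},{"hand":1,"translation":[0,-0.62,0],"twist":0},{"hand":1,"translation":[0,-0.62,0],"twist":0}]'
```

```text
t: 6.98
tcp_pos: [0.4344, 0.235, 0.2775]
tool_rot: [3.141, -0.0, 1.741]
force: [0.6, -0.1, -2.1]
finger_gap: 0.0112
gripper_force: 51.6
```

```bash
python3 -m pendant '[{"hand":1,"translation":[-0.02,-0.004,0],"twist":0.005},{"hand":1,"translation":[-0.07,-0.013,0],"twist":0.01},{"hand":1,"translation":[-0.15,-0.027,0],"twist":0.02},{"hand":1,"translation":[-0.24,-0.043,0],"twist":0.03},{"hand":1,"translation":[-0.33,-0.06,0],"twist":0.04},{"hand":1,"translation":[-0.42,-0.076,0],"twist":0.05},{"hand":1,"translation":[-0.51,-0.092,0],"twist":0.06},{"hand":1,"translation":[-0.59,-0.106,0],"twist":0.07},{"hand":1,"translation":[-0.65,-0.117,0],"twist":0.075},{"hand":1,"translation":[-0.69,-0.124,0],"twist":0.079}]'
```

```text
t: 8.22
tcp_pos: [0.4338, 0.0941, 0.2773]
tool_rot: [3.141, -0.0, 1.574]
force: [-0.2, -0.4, -3.3]
finger_gap: 0.0112
gripper_force: 51.6
```

```bash
python3 -m pendant '[{"hand":1,"translation":[-0.03,0,0],"twist":0.005},{"hand":1,"translation":[-0.09,0,0],"twist":0.01},{"hand":1,"translation":[-0.17,0,0],"twist":0.02},{"hand":1,"translation":[-0.26,0,0],"twist":0.03},{"hand":1,"translation":[-0.36,0,0],"twist":0.04},{"hand":1,"translation":[-0.46,0,0],"twist":0.05},{"hand":1,"translation":[-0.55,0,0],"twist":0.06},{"hand":1,"translation":[-0.63,0,0],"twist":0.07},{"hand":1,"translation":[-0.68,0,0],"twist":0.075},{"hand":1,"translation":[-0.7,0,0],"twist":0.079}]'; python3 -m pendant '[{"hand":1,"translation":[0,0,0],"twist":0},{"hand":1,"translation":[0,0,0],"twist":0},{"hand":1,"translation":[0,0,0],"twist":0}]'; python3 look.py w4 stand_b b_tip a_notch
python3 - <<'E'
from h import *
im=robot.read_camera('side');sc=robot.read_camera('scene')
cv2.imwrite('pics/sc4.png',sc);cv2.imwrite('pics/sd4.png',im)
cv2.imwrite('pics/both4.png',np.hstack([cv2.resize(cv2.imread('pics/w4.png'),(400,300)),cv2.resize(im[170:320,200:400],(400,300))]))
E
```

```text
t: 9.48
tcp_pos: [0.4344, -0.0457, 0.2773]
tool_rot: [3.142, -0.0, 1.408]
force: [-0.4, -0.1, -1.9]
finger_gap: 0.0109
gripper_force: 51.6
t: 9.85
tcp_pos: [0.4344, -0.0447, 0.2773]
tool_rot: [3.142, -0.0, 1.411]
force: [-0.6, 0.6, -2.6]
finger_gap: 0.0114
gripper_force: 51.6
[ 0.4344 -0.0448  0.2773] [ 3.142 -0.     1.41 ] [ 0.8  -0.35 -3.79]
stand_b 0.73 [178. 454.] 118 259 349 559
b_tip 0.57 [177. 455.] 119 259 349 559
```

View pics/both4.png

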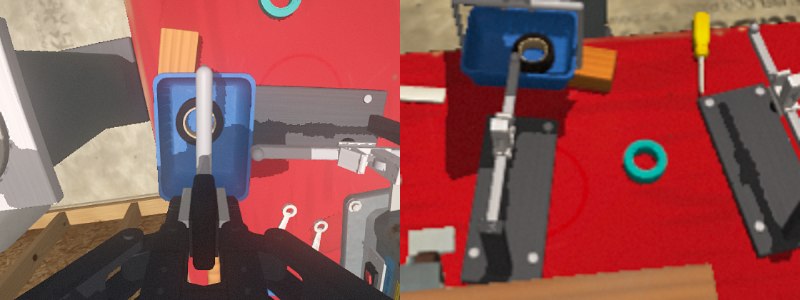

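The tray is now in front of the tip of stand_b with the roll still inside. I'll enlarge the stand_b arm in both views.

```bash
python3 - <<'E'
from h import *
a=cv2.resize(cv2.imread('pics/w4.png')[160:300,340:560],None,fx=3.6,fy=3.6,interpolation=2)[:300,:]
a=cv2.resize(cv2.imread('pics/w4.png')[180:260,340:540],(800,320),interpolation=2)
b=cv2.imread('pics/sd4.png')[185:305,220:290]
b=cv2.rotate(b,cv2.ROTATE_90_COUNTERCLOCKWISE); b=cv2.resize(b,(480,280),interpolation=2)
c=np.zeros((280,800,3),'uint8');c[:,:480]=b
s=cv2.resize(cv2.imread('pics/sc4.png')[190:290,190:300],(308,280),interpolation=2);c[:,484:792]=s
cv2.imwrite('pics/z4.png',np.vstack([a,c]))
E
```

```text
(no output)
```

View pics/z4.png

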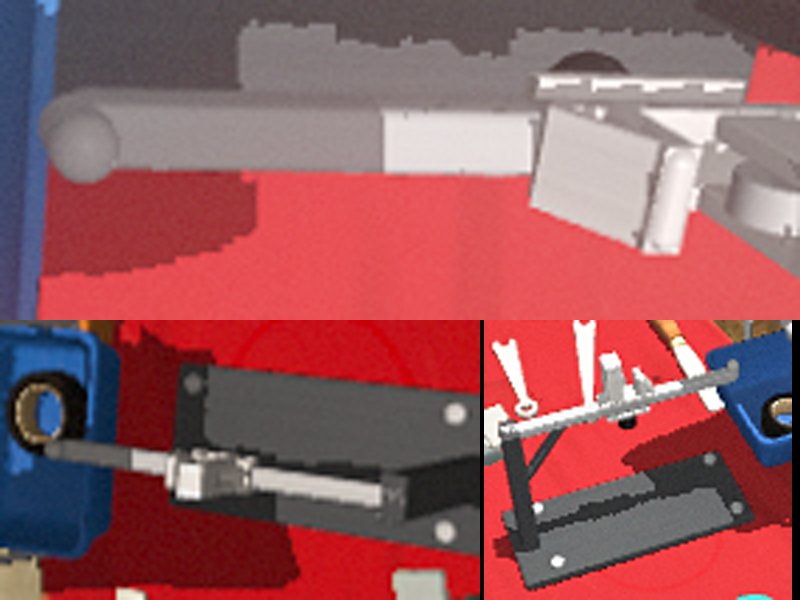

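```bash
python3 - <<'E'
from h import *
C=cam('wrist');S=cam('scene');D=cam('side');s=robot.get_state()
w=lambda x,y:(180+y/4,340+x/4)
R=Rn.from_euler('xyz',s['tool_rot']).as_matrix();tp=np.array(s['tcp_pos'])
def rep(n,X): print(n,np.round(X,4),'tool',np.round(R.T@(X-tp),4))
rep('tip',atz(C,w(85,140),.178))
p=atz(C,w(200,137),.165);q=atz(C,w(530,142),.165);rep('armf',p);rep('armr',q);print('yaw',np.arctan2(q[1]-p[1],q[0]-p[0]))
for yy in(145,253): rep('walltop edge',atz(C,w(670,yy),.191))
rep('wall top',atz(C,w(670,199),.191))
rep('stop top scene',atz(S,(203.2,234.6),.213))
rep('stop top scene(z-5)',atz(S,(205,234.6),.213))
sd=lambda x,y:(185+x/4,220+(280-(y-320))/4)
rep('tip side',atz(D,sd(55,448),.172));rep('arm rear side',atz(D,sd(380,493),.165))
rep('saddle top side',atz(D,sd(225,470),.213))
# bar's own: tray under gripper; bar end in wrist pic
E
```

```text
tip [ 0.4819 -0.0511  0.178 ] tool [0.0017 0.0479 0.0993]
armf [ 0.5036 -0.0589  0.165 ] tool [-0.0025  0.0705  0.1123]
armr [ 0.5611 -0.0693  0.165 ] tool [-0.0035  0.129   0.1123]
yaw -0.17843125676668387
walltop edge [ 0.5711 -0.0618  0.191 ] tool [0.0054 0.1376 0.0863]
walltop edge [ 0.5719 -0.0806  0.191 ] tool [-0.013   0.1414  0.0863]
wall top [ 0.5715 -0.0711  0.191 ] tool [-0.0036  0.1395  0.0863]
stop top scene [ 0.5965 -0.0768  0.213 ] tool [-0.0052  0.1651  0.0643]
stop top scene(z-5) [ 0.5997 -0.0708  0.213 ] tool [0.0012 0.1673 0.0643]
tip side [ 0.4867 -0.0519  0.172 ] tool [0.0017 0.0527 0.1053]
arm rear side [ 0.6872 -0.0884  0.165 ] tool [-0.0021  0.2565  0.1123]
saddle top side [ 0.6199 -0.0691  0.213 ] tool [0.0062 0.187  0.0643]
```

```bash
python3 - <<'E'
from h import *
C=cam('wrist');s=robot.get_state();R=Rn.from_euler('xyz',s['tool_rot']).as_matrix();tp=np.array(s['tcp_pos'])
im=cv2.imread('pics/w4.png').astype(int)
blue=(im[...,0]>im[...,2]+50)&(im[...,0]>im[...,1]+20)
col=blue[:,235:262]; r=np.nonzero(col.mean(1)>.5)[0];print('basket rows',r.min(),r.max())
row=blue[125:145];c=np.nonzero(row.mean(0)>.5)[0];print('cols',c.min(),c.max())
zr=tp[2]-.0674-.080
for rc in((r.min(),250),(r.max(),250),(135,c.min()),(135,c.max())): print('rim',np.round(R.T@(atz(C,rc,zr)-tp),4))
g=im.sum(2)[:,287];
import sys
for r0 in(88,90,92,94,96,98): print(r0,im[r0,287],np.round((R.T@(atz(C,(r0,287),tp[2]-.0674)-tp))[:2],4))
E
```

```text
basket rows 102 271
cols 215 356
rim [ 0.0695 -0.0258  0.1474]
rim [-0.0648 -0.0298  0.1474]
rim [ 0.0462 -0.052   0.1474]
rim [0.0462 0.0507 0.1474]
88 [ 89  82 230] [ 0.0798 -0.0001]
90 [112 108 204] [ 0.0789 -0.    ]
92 [136 134 151] [ 0.0779 -0.    ]
94 [186 186 199] [ 0.077 -0.   ]
96 [202 202 213] [ 0.076 -0.   ]
98 [211 211 222] [ 0.075 -0.   ]
```

```bash
python3 -m pendant '[{"hand":1,"translation":[-0.005,0.02,0.02],"twist":0},{"hand":1,"translation":[-0.005,0.07,0.02],"twist":0},{"hand":1,"translation":[-0.005,0.14,0.02],"twist":0},{"hand":1,"translation":[-0.005,0.22,0.02],"twist":0},{"hand":1,"translation":[-0.005,0.3,0.02],"twist":0},{"hand":1,"translation":[-0.005,0.38,0.02],"twist":0},{"hand":1,"translation":[-0.005,0.46,0.02],"twist":0},{"hand":1,"translation":[-0.005,0.54,0.02],"twist":0},{"hand":1,"translation":[-0.005,0.6,0.02],"twist":0},{"hand":1,"translation":[-0.005,0.62,0.02],"twist":0}]'; python3 -m pendant '[{"hand":1,"translation":[0,0,0],"twist":0},{"hand":1,"translation":[0,0,0],"twist":0}]'; python3 look.py w5 stand_b
python3 - <<'E'
from h import *
im=robot.read_camera('side');sc=robot.read_camera('scene')
cv2.imwrite('pics/both5.png',np.hstack([cv2.resize(sc[190:310,190:310],(350,350)),cv2.resize(im[170:310,190:330],(350,350))]))
E
```

```text
t: 11.4
tcp_pos: [0.5573, -0.0662, 0.2732]
tool_rot: [-3.142, 0.0, 1.41]
force: [-0.3, -0.9, -3.5]
finger_gap: 0.0112
gripper_force: 51.6
t: 11.65
tcp_pos: [0.5561, -0.066, 0.2734]
tool_rot: [-3.141, -0.0, 1.41]
force: [0.7, -0.6, -3.1]
finger_gap: 0.0114
gripper_force: 51.6
[ 0.5562 -0.066   0.2734] [-3.141 -0.     1.41 ] [-0.35 -0.02 -3.17]
stand_b 0.89 [203. 380.] 119 263 166 503
```

View pics/both5.png

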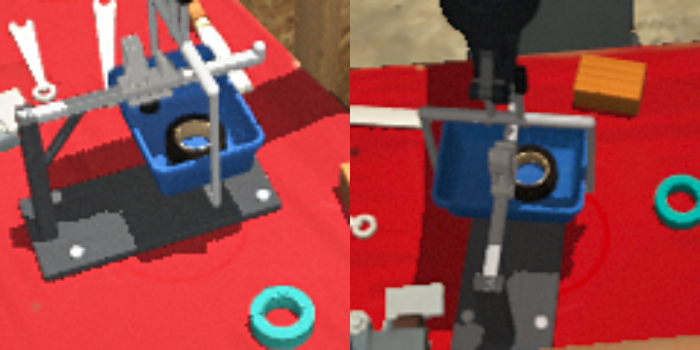

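The bar is above the arm with the pegs straddling it, and no contact so far. I'll feel for the stop in small steps.

```bash
python3 -m pendant '[{"hand":1,"translation":[0,0.02,0],"twist":0},{"hand":1,"translation":[0,0.04,0],"twist":0},{"hand":1,"translation":[0,0.06,0],"twist":0},{"hand":1,"translation":[0,0.08,0],"twist":0},{"hand":1,"translation":[0,0.09,0],"twist":0},{"hand":1,"translation":[0,0.095,0],"twist":0},{"hand":1,"translation":[0,0.095,0],"twist":0}]'; for i in 1; do python3 -m pendant '[{"hand":1,"translation":[0,0.005,0],"twist":0},{"hand":1,"translation":[0,0.01,0],"twist":0},{"hand":1,"translation":[0,0.01,0],"twist":0}]'; done
```

```text
t: 12.72
tcp_pos: [0.5753, -0.0691, 0.2733]
tool_rot: [-3.142, -0.0, 1.41]
force: [0.0, -0.6, -2.5]
finger_gap: 0.0113
gripper_force: 51.6
t: 13.1
tcp_pos: [0.5774, -0.0695, 0.2734]
tool_rot: [3.141, -0.0, 1.41]
force: [-0.1, -0.6, -3.9]
finger_gap: 0.0113
gripper_force: 51.6
```

```bash
python3 -m pendant '[{"hand":1,"translation":[0,0.005,0],"twist":0},{"hand":1,"translation":[0,0.01,0],"twist":0},{"hand":1,"translation":[0,0.01,0],"twist":0}]'; python3 -m pendant '[{"hand":1,"translation":[0,0.005,0],"twist":0},{"hand":1,"translation":[0,0.01,0],"twist":0},{"hand":1,"translation":[0,0.01,0],"twist":0}]'
```

```text
t: 13.48
tcp_pos: [0.5794, -0.0698, 0.2733]
tool_rot: [3.141, 0.0, 1.41]
force: [1.3, -0.3, -3.5]
finger_gap: 0.0113
gripper_force: 51.6
t: 13.85
tcp_pos: [0.5814, -0.0701, 0.2733]
tool_rot: [3.141, 0.0, 1.41]
force: [-0.7, 0.1, -2.3]
finger_gap: 0.0116
gripper_force: 51.6
```

```bash
for i in 1 2 3; do python3 -m pendant '[{"hand":1,"translation":[0,0.005,0],"twist":0},{"hand":1,"translation":[0,0.005,0],"twist":0}]' | egrep 'tcp|force:' ; done
```

```text
tcp_pos: [0.5823, -0.0703, 0.2733]
force: [0.1, 0.7, -2.8]
gripper_force: 51.6
tcp_pos: [0.5833, -0.0704, 0.2733]
force: [-0.2, 0.4, -3.7]
gripper_force: 51.6
tcp_pos: [0.5843, -0.0706, 0.2733]
force: [0.2, 0.1, -2.7]
gripper_force: 51.6
```

```bash
for i in 1 2 3; do python3 -m pendant '[{"hand":1,"translation":[0,0.005,0],"twist":0},{"hand":1,"translation":[0,0.005,0],"twist":0}]' | egrep 'tcp|force: \[' ; done; python3 -c "
from bench import robot;print(robot.get_state()['moment'])"
```

```text
tcp_pos: [0.5849, -0.0707, 0.2733]
force: [-1.2, -0.2, -2.8]
tcp_pos: [0.5853, -0.0708, 0.2732]
force: [-4.6, 0.4, -0.6]
tcp_pos: [0.5856, -0.0708, 0.2732]
force: [-6.4, 1.9, 0.6]
[ 0.26624771  1.71985756 -0.04231549]
```

The stop was met at x ≈ 0.5847. I'll back off 1 mm from contact to centre over the notch, then go down.

```bash
python3 -m pendant '[{"hand":1,"translation":[0,-0.01,0],"twist":0},{"hand":1,"translation":[0,-0.0175,0],"twist":0},{"hand":1,"translation":[0,-0.0175,0],"twist":0}]'| egrep 'tcp|rot|force: \['; python3 -m pendant '[{"hand":1,"translation":[0,0,0.01],"twist":0},{"hand":1,"translation":[0,0,0.02],"twist":0},{"hand":1,"translation":[0,0,0.03],"twist":0},{"hand":1,"translation":[0,0,0.04],"twist":0},{"hand":1,"translation":[0,0,0.045],"twist":0},{"hand":1,"translation":[0,0,0.05],"twist":0},{"hand":1,"translation":[0,0,0.05],"twist":0}]'| egrep 'tcp|rot|force: \['
```

```text
tcp_pos: [0.5845, -0.0706, 0.2735]
tool_rot: [3.139, -0.0, 1.41]
force: [-0.6, 0.3, -3.3]
tcp_pos: [0.5835, -0.0705, 0.2633]
tool_rot: [-3.141, -0.0, 1.41]
force: [-0.5, -0.8, -2.5]
```

```bash
for i in 1 2 3 4 5; do python3 -m pendant '[{"hand":1,"translation":[0,0,0.005],"twist":0},{"hand":1,"translation":[0,0,0.005],"twist":0}]' | egrep 'tcp|force: \[' ; done
```

```text
tcp_pos: [0.5831, -0.0704, 0.2622]
force: [-3.2, 0.7, -1.4]
tcp_pos: [0.583, -0.0704, 0.261]
force: [-4.3, 0.9, -1.6]
tcp_pos: [0.5833, -0.0704, 0.26]
force: [-5.0, 0.6, -0.9]
tcp_pos: [0.5834, -0.0705, 0.259]
force: [-5.9, 0.9, -2.1]
tcp_pos: [0.5835, -0.0705, 0.258]
force: [-4.4, 0.9, -2.6]
```

```bash
for i in 1 2 3 4 5; do python3 -m pendant '[{"hand":1,"translation":[0,0,0.005],"twist":0},{"hand":1,"translation":[0,0,0.005],"twist":0}]' | egrep 'tcp|force: \[' ; done
```

```text
tcp_pos: [0.5834, -0.0705, 0.2569]
force: [-5.2, 1.2, -1.8]
tcp_pos: [0.5833, -0.0705, 0.2558]
force: [-6.0, 0.6, -2.6]
tcp_pos: [0.5833, -0.0704, 0.2547]
force: [-4.8, 0.7, -3.0]
tcp_pos: [0.5833, -0.0705, 0.2537]
force: [-5.1, 1.2, -2.4]
tcp_pos: [0.5833, -0.0704, 0.2527]
force: [-5.4, 0.3, -4.0]
```

```bash
for i in 1 2 3 4 5 6; do python3 -m pendant '[{"hand":1,"translation":[0,0,0.005],"twist":0},{"hand":1,"translation":[0,0,0.005],"twist":0}]' | egrep 'tcp|force: \[' ; done
```

```text
tcp_pos: [0.5833, -0.0704, 0.2518]
force: [-5.3, 0.5, -4.6]
tcp_pos: [0.5834, -0.0705, 0.2508]
force: [-4.4, 1.6, -5.1]
tcp_pos: [0.5835, -0.0705, 0.25]
force: [-4.5, 1.0, -4.9]
tcp_pos: [0.5836, -0.0705, 0.2491]
force: [-4.5, 0.6, -5.6]
tcp_pos: [0.5837, -0.0705, 0.2481]
force: [-4.9, -0.2, -5.3]
tcp_pos: [0.5837, -0.0705, 0.2471]
force: [-4.8, 0.9, -6.2]
```

The bar is past the roller, which now pulls it down. A few more millimetres to the floor.

```bash
for i in 1 2 3 4; do python3 -m pendant '[{"hand":1,"translation":[0,0,0.005],"twist":0},{"hand":1,"translation":[0,0,0.005],"twist":0}]' | egrep 'tcp|force: \[' ; done
```

```text
tcp_pos: [0.5838, -0.0705, 0.2462]
force: [-3.5, 1.6, -6.2]
tcp_pos: [0.5842, -0.0706, 0.2454]
force: [-2.7, 0.2, -6.1]
tcp_pos: [0.5845, -0.0707, 0.2448]
force: [-2.3, -0.6, -5.4]
tcp_pos: [0.5847, -0.0706, 0.2442]
force: [-1.4, 0.2, -2.9]
```

```bash
for i in 1 2; do python3 -m pendant '[{"hand":1,"translation":[0,0,0.004],"twist":0},{"hand":1,"translation":[0,0,0.004],"twist":0}]' | egrep 'tcp|force: \[' ; done; python3 -c "
from bench import robot;print(robot.get_state()['moment'])"
```

```text
tcp_pos: [0.5846, -0.0705, 0.2435]
force: [-0.8, 0.9, 0.9]
tcp_pos: [0.5847, -0.0706, 0.2434]
force: [-1.5, 0.0, 4.5]
[ 0.08207527  0.54643105 -0.00969975]
```

Seated on the notch floor (bar at 0.176). I'll relax, release and withdraw.

```bash
python3 -m pendant '[{"hand":1,"translation":[0,0,-0.004],"twist":0},{"hand":1,"translation":[0,0,-0.004],"twist":0},{"hand":0.5,"translation":[0,0,-0.004],"twist":0},{"hand":0.2,"translation":[0,0,-0.004],"twist":0},{"hand":-0.2,"translation":[0,0,-0.004],"twist":0},{"hand":-0.6,"translation":[0,0,-0.004],"twist":0},{"hand":-1,"translation":[0,0,-0.004],"twist":0},{"hand":-1,"translation":[0,0,-0.004],"twist":0},{"hand":-1,"translation":[0,0,-0.004],"twist":0},{"hand":-1,"translation":[0,0,-0.004],"twist":0}]' 20; python3 -m pendant '[{"hand":-1,"translation":[0,0,-0.05],"twist":0},{"hand":-1,"translation":[0,0,-0.15],"twist":0},{"hand":-1,"translation":[0,0,-0.3],"twist":0},{"hand":-1,"translation":[0,0,-0.5],"twist":0},{"hand":-1,"translation":[0,0,-0.7],"twist":0},{"hand":-1,"translation":[0,0,-0.7],"twist":0},{"hand":-1,"translation":[0,0,-0.7],"twist":0},{"hand":-1,"translation":[0,0,-0.7],"twist":0}]'
python3 look.py w6 tray
python3 - <<'E'
from h import *
im=robot.read_camera('side');sc=robot.read_camera('scene')
cv2.imwrite('pics/both6.png',np.hstack([cv2.resize(sc[190:310,190:310],(400,400)),cv2.resize(im[170:310,190:330],(400,400))]))
E
```

```text
t: 23.35
tcp_pos: [0.5838, -0.0705, 0.2425]
tool_rot: [3.141, -0.0, 1.41]
force: [-0.1, 0.4, -0.5]
finger_gap: 0.0852
gripper_force: 0.0
t: 24.35
tcp_pos: [0.5831, -0.0704, 0.3812]
tool_rot: [-3.139, 0.0, 1.41]
force: [0.6, -0.2, 0.2]
finger_gap: 0.0857
gripper_force: 0.0
[ 0.5832 -0.0704  0.3812] [-3.139  0.     1.41 ] [-0.45  0.51 -0.77]
tray 0.67 [148. 287.] 89 258 240 335
```

View pics/both6.png

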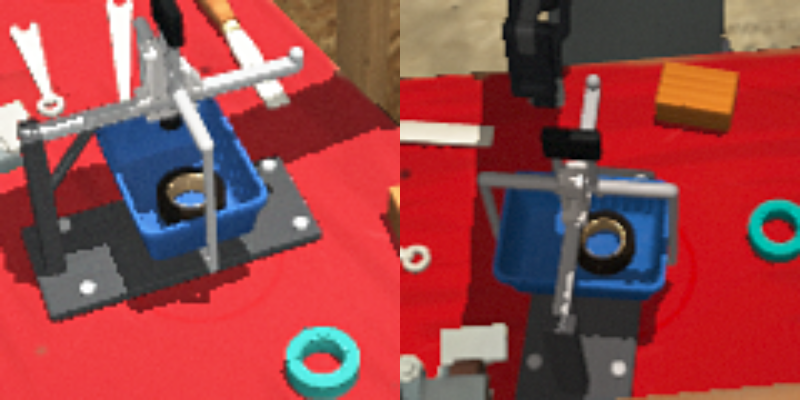

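The tray hangs in stand_b's saddle with the bar low in the notch. It looks level, the roll is inside and the gripper is clear.

```bash
python3 -c "
from bench import robot;print(robot.finish_job())"
```

```text
the job is handed in; nothing more can be done
None
```

The tray now hangs in stand_b's saddle, snapped under the roller and looking level, with the tape roll in it and the gripper clear; the job was handed in after about 25 s of robot time, and no verdict came back.

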